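Take the bangle mandrel out of its stand and hold it up level

TASK

On the jeweller's bench a stepped aluminium bangle mandrel lies in the two V rests of its stand, its thin end trapped under the hood of the sliding tailstock. With the mandrel still lying in its rests, slide the tailstock fully back against its end stop, then grip the mandrel near its balance point and lift it, kept level, straight up about 12 cm above its rests. Finish while still holding it there, steady and level over the stand, with the tailstock left back and the other things on the bench undisturbed.

Things in the scene. Friction and masses are not known exactly. Their poses are not given: they have to be found in the camera images.
- mandrel: Bare aluminium stepped round bar, 200 mm long, about 0.54 kg (varies by a fifth), lying level. Origin: its balance point, on its centre line; y axis along the bar to the thin end (the bar may be rolled about it). Along y: thick step, 44 mm diameter, -80 to -30 mm; middle, 36 mm diameter, -30 to 60 mm; thin, 26 mm diameter, 60 to 120 mm. Free space beside and 37 mm below the middle step.
- stand: Fixed grey stand. Origin: on the bench top; y runs along the bed to the end stop, z up. Bed 90 mm wide (x), y -160 to 250 mm, 20 mm high. V rests, open at the top, 20 mm long, at y -95 mm (thick step) and 40 mm (thin step) carry the mandrel: centre line 75 mm up, balance point at y about -40 mm. Headstock plate, y -145 to -125 mm, 120 mm high, stands 5 mm from the thick end, not holding it.
- tailstock (a joint): Slide of the tailstock along the stand's +y, in m: 0 = fully forward, 0.07 = fully back against its stop; it starts 0 to 0.015. Friction about 3 N plus 8 N per m/s; it stays where it is left.
- tailstock_post (a point): Centre of the top of the tailstock's upright round steel post, its handle: 22 mm diameter, top 150 mm and foot 83 mm above the bench, at stand y = 125 mm + joint value, x = 0. Body below: 62 (x) by 70 mm (y). Hood on it: 48 mm wide, top 98 mm high, reaching 73 mm from the post axis towards the mandrel, over its thin end by 28 mm at joint 0, with 4 mm play.
- bangle: Bystander, leave alone: copper ring 68 mm across, 12 mm high, lying beside the stand. Origin: centre of underside.
- doming_block: Bystander, leave alone: steel block 55 x 55 x 40 mm with four hollows, beside the stand. Origin: centre of underside.
- hammer: Bystander, leave alone: hammer 240 mm long lying between stand and robot.
- jar: Bystander, leave alone: glass jar, 60 mm diameter, 75 mm high, at the left. Origin: centre of underside.
- ring_stick: Bystander, leave alone: dark steel tapered ring stick standing on its round foot (68 mm), 150 mm high, at the left. Origin: centre of underside.
- screwdriver: Bystander, leave alone: screwdriver 170 mm long lying at the right.
- offcut_tray: Bystander, leave alone: wooden tray 100 x 140 x 30 mm with metal offcuts, at the right. Origin: centre of underside.
Things that resemble listed ones, but are neither listed nor needed, are in the scene too. Several things have the shape of the mandrel; the one meant has the colours described above.

How it is judged (in metres and radians):
On the way:
1. tailstock slid fully back to its stop (within 4 mm) with the mandrel still lying in its rests (value of joint tailstock above 0.066 m and distance of mandrel from where it was at the start of the episode below 0.02 m), for 0.1 s.
At the end, for the whole second after the job is handed in: The mandrel hangs in the closed fingers alone, still (under 0.03 m/s and 0.2 rad/s), level within 0.1 rad, its balance point raised 80 to 180 mm above where it lay and within 60 mm sideways of that place, not touching the stand; the tailstock is within 4 mm of its back stop (value of joint tailstock above 0.066 m and z of mandrel in the frame of stand between 0.155 and 0.255 m and x of mandrel in the frame of stand between -0.06 and 0.06 m and y of mandrel in the frame of stand between -0.1 and 0.02 m and angle between mandrel's own y axis and vertical between 1.4708 and 1.6708 rad and contact force between the fingers and mandrel above 3 N and contact force between mandrel and stand below 0.1 N and linear speed of mandrel below 0.03 m/s and angular speed of mandrel below 0.2 rad/s); the arm keeps its last pose, push and grip.
It fails at once if the mandrel tipped more than 0.3 rad from level (angle between mandrel's own y axis and vertical below 1.27 rad or angle between mandrel's own y axis and vertical above 1.87 rad).
It fails at once if a bystander moved more than 30 mm (distance of any of bangle, doming_block, hammer, jar, ring_stick, screwdriver, offcut_tray from where it was at the start of the episode above 0.03 m).
It also fails if it takes over 42 s, if anything falls off the work surface, if the arm or the gripper's body presses on something with over 40 N, if the wrist force passes 120 N, or if a joint passes its speed limit or range.

ROBOT

A 6-joint arm with a two-finger parallel gripper is mounted at the origin on the work surface. World frame = base frame: x ahead of the robot, y to its left, z up, the work surface at z = 0. Lengths are in m, angles in degrees, forces in N, time in s.
With the tool pointing down it reaches from about 0.4 to 0.825 m from the base axis. Payload 7 kg.
Tool frame: the origin (TCP) lies on the centre line of the jaws, within the pads' length; the fingertips stand 11 mm ahead of it and the grasp point (between the pads) lies 8 mm behind it; z points along the fingers, y is the direction in which the jaws open and shut (so a half turn about z gives the same grasp; the last joint's range is limited). The gripper opens to 88 mm and grips with 3 to 60 N. Pads are 19 mm wide; open, the fingers measure 130 mm over their backs; the gripper's body (78 mm by 193 mm) begins 47 mm behind the grasp point.
Start: joints at [80.621, 20.546, 0.682, 0, -70.136, -16.507], TCP at [0.295, 0.607, 0.238] pointing down, gripper open.
Joint ranges: [-176.03, 176.03], [-82.01, 121.73], [-58.28, 71.71], [-173.87, 95.51], [-174.79, -0.11], [-173.66, 173.66]. Speed limits (degrees/s): [136.94, 136.94, 172.46, 180, 180, 180].

INTERFACE

Orientations are given as [roll, pitch, yaw] about the fixed x, y, z axes, in that order (R = Rz(yaw) Ry(pitch) Rx(roll)).
In Python, from plant import ctrl, cams, order gives the robot as it stands.
- The arm moves only by the tool jog_arm, never from a script. Its argument "motion" is a list of rows, each an object with "offset": the shift along the tool's x, y, z in mm, a list of three; "roll": the turn about the tool's z in rad; "hand": the finger opening in mm, from 0 to 87.6. A call has 1 to 20 rows; each row is the pose to reach, as a shift and turn from the pose commanded when the call began, along the tool's axes at that moment; what a row does not reach only later rows make up. A row lasts 1/12 s, in which the tool goes at most 41.7 mm and 7.16 degrees, less where a joint would pass 70% of its speed; a pose out of reach is approached as far as the arm can. A call with a gripper value outside its range is refused whole. The fingers move at their own pace and stop on an object; the grip force is fixed at half the most. Time passes only in rows, so rows that repeat a pose let the fingers close. It gives the time, the measured TCP pose, the force and the opening at its end, in the units of the state.
- ctrl.get_obs(): the state, without advancing time (a new reading comes with each control period).
- cams.snapshot(name): name is "side" or "top"; returns a dict with "img" (400x640x3 uint8, red, green, blue), "K" (3x3 intrinsics, pixels), "cam_to_world" (4x4, takes a point from camera to world coordinates). Camera axes: x right, y down, z forward; pixel columns grow to the right and rows downward; lengths in m; the calibration is good to about 2 mm. A picture is of the moment at which its call begins. There is no depth.
- order.close_job(): hands the job in, once; it reports no verdict.
The state is a dict: "clock": time; "joint_pos": joint angles; "qvel": joint speeds; "tau": joint torques, N m; "tool_pos": TCP position; "orientation": TCP orientation; "force": force on the tool from outside, world axes, zero at the start; "moment": the same for the moment, N m; "opening": finger opening in m.
Only numpy, scipy, OpenCV 4.12 (cv2) and the standard library are available. Lean on these libraries where they do the work, as an engineer would, in place of code of your own. Each camera call takes 0.05 s, during which the arm holds its last target. There are 200 camera calls.

## Working session

There is one attempt and no reset: what is moved stays moved. The work goes in short steps, Python scripts to look and compute and a tool call to move; the robot and the scene stay as the last step left them, time stands still between calls to the robot, and variables do not carry over. Pictures are saved under pics/ and viewed, about 8 in all and at most 12, crops included, and the job is handed in when it is done.

Besides the shell and the picture viewer there is one more tool, called after "Emit:" by a JSON object that holds its "name" and its "arguments". jog_arm: Moves the arm, as the interface text tells. Its arguments: {"type":"object","properties":{"motion":{"type":"array"}},"required":["motion"]}

```bash
mkdir -p pics; ls
python3 - <<'E'
from plant import ctrl,cams
import cv2,numpy as np
o=ctrl.get_obs();print({k:np.round(v,3).tolist() for k,v in o.items()})
for n in("side","top"):
    s=cams.snapshot(n);cv2.imwrite(f"pics/{n}0.png",s["img"][:,:,::-1]);print(n,s["K"].round(1).tolist(),s["cam_to_world"].round(4).tolist())
E
```

```text
pics
{'clock': 0.0, 'joint_pos': [80.622, 20.591, 0.634, -0.02, -70.135, -16.507], 'qvel': [0.044, 0.056, 0.028, -0.055, 0.064, 0.038], 'tau': [-0.0, -58.273, 29.304, 6.997, 0.007, -0.0], 'tool_pos': [0.294, 0.607, 0.237], 'orientation': [179.907, -0.008, -25.892], 'force': [0.409, 0.449, -0.032], 'moment': [-0.048, -0.026, 0.039], 'opening': 0.087}
side [[412.5, 0.0, 317.7], [0.0, 412.5, 200.2], [0.0, 0.0, 1.0]] [[0.7982, -0.2994, 0.5226, -0.0933], [-0.602, -0.3699, 0.7076, -0.8275], [-0.0186, -0.8795, -0.4756, 0.6837], [0.0, 0.0, 0.0, 1.0]]
top [[362.4, 0.0, 318.2], [0.0, 362.4, 201.0], [0.0, 0.0, 1.0]] [[0.0256, -0.9903, 0.1366, 0.339], [-0.9996, -0.0264, -0.0042, 0.0325], [0.0078, -0.1365, -0.9906, 1.2468], [0.0, 0.0, 0.0, 1.0]]
```

View pics/side0.png

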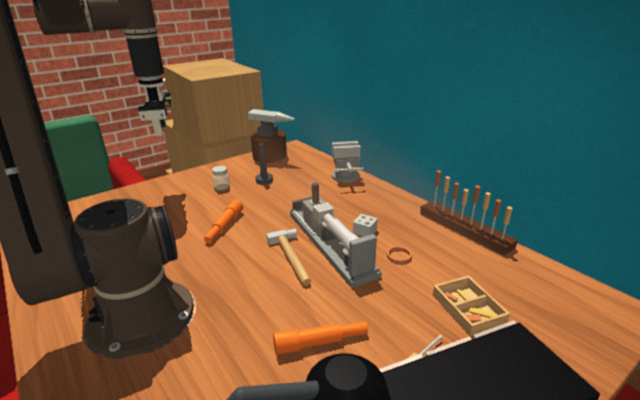

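View pics/top0.png

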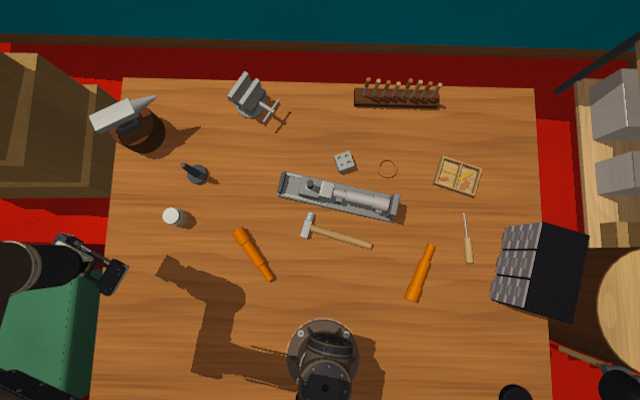

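The aluminium bar lies in the grey stand (top ~(360,197), side ~(340,225)). The two orange stepped bars (top (253,254) and (421,272)) have its shape but the wrong colour, so they are decoys. The tailstock post is at top ~(309,184), side ~(315,190), and the headstock is at the right end. I'll enlarge both views to confirm and to pick points.

Run:
```python
import cv2,numpy as np
t=cv2.imread("pics/top0.png")[160:232,265:415];s=cv2.imread("pics/side0.png")[175:290,280:390]
t=cv2.resize(t,None,fx=5,fy=5,interpolation=cv2.INTER_CUBIC);s=cv2.resize(s,None,fx=5,fy=5,interpolation=cv2.INTER_CUBIC)
def g(im,x0,y0):
    for x in range(0,im.shape[1],50): cv2.putText(im,str(x0+x//5),(x,10),0,.35,(0,0,255),1);cv2.line(im,(x,12),(x,18),(0,0,255),1)
    for y in range(0,im.shape[0],50): cv2.putText(im,str(y0+y//5),(0,y+4),0,.35,(0,0,255),1)
    return im
cv2.imwrite("pics/tc.png",g(t,265,160));cv2.imwrite("pics/sc.png",g(s,280,175))
```

```text
(no output)
```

View pics/tc.png

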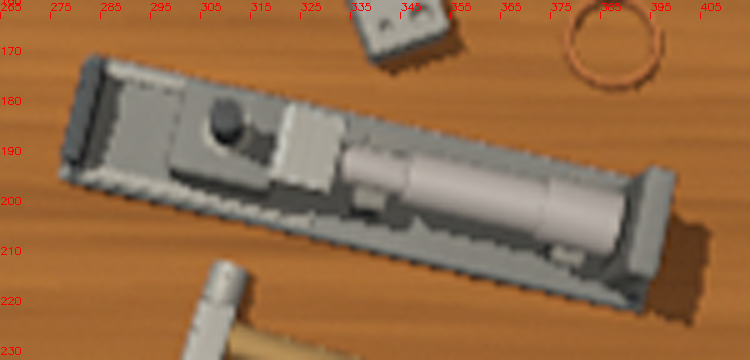

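View pics/sc.png

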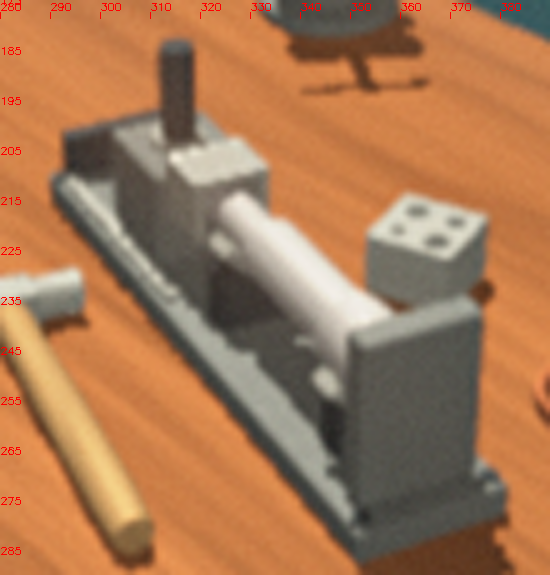

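Both crops confirm it: bare silver bar in three steps, thin end (top ≈(335,192)) under the hood, thick end by the headstock (top ≈(388,203)), with its post at top ≈(310,181), side ≈(315,184). Next I triangulate the points and fit the stand pose.

```bash
cat > h.py <<'E'
import numpy as np
from plant import cams
C={}
def cal(n):
    if n not in C: C[n]=cams.snapshot(n)
    return C[n]
def proj(n,P):
    s=cal(n);T=s["cam_to_world"];p=(np.atleast_2d(P)-T[:3,3])@T[:3,:3]@s["K"].T
    return p[:,:2]/p[:,2:]
def tri(a,b):
    from scipy.optimize import least_squares
    r=least_squares(lambda P:np.r_[proj("top",P)[0]-a,proj("side",P)[0]-b],[.6,0,.1]);return r.x,r.fun
E
python3 - <<'E'
from h import *
from scipy.optimize import least_squares
t=lambda x,y:np.array([265+(x+.5)/5-.5,160+(y+.5)/5-.5]); s=lambda x,y:np.array([280+(x+.5)/5-.5,175+(y+.5)/5-.5])
print("post",*[np.round(v,4) for v in tri(t(227,106),s(177,46))])
print("midthin step",*[np.round(v,4) for v in tri(t(410,184),s(266,243))])
# name, px, view, model(x,y,z) ; y may add joint
F=[("top",t(227,106),(0,.125,.15),1),("side",s(177,46),(0,.125,.15),1),
("top",t(651,224),(0,-.135,.12),0),
("top",t(345,125),(.024,.052,.098),1),("top",t(325,190),(-.024,.052,.098),1),
("top",t(60,180),(-.045,.25,.02),0),("top",t(640,310),(-.045,-.16,.02),0),
("side",s(365,560),(-.045,-.16,0),0),("side",s(505,512),(.045,-.16,0),0),("side",s(52,180),(-.045,.25,.02),0)]
def model(p):
    x,y,a,j=p;o=[]
    for n,px,q,k in F:
        q=np.array(q)+[0,k*j,0];R=np.array([[np.cos(a),-np.sin(a),0],[np.sin(a),np.cos(a),0],[0,0,1]])
        o.append(proj(n,R@q+[x,y,0])[0]-px)
    return np.array(o)
r=least_squares(lambda p:model(p).ravel(),[.6,0,-.24,0],loss="soft_l1",x_scale=[.1,.1,.1,.01])
x,y,a,j=r.x;print("stand",x,y,np.degrees(a),"joint",j);print(np.round(model(r.x),1).tolist())
Y=np.array([-np.sin(a),np.cos(a)]);X=np.array([np.cos(a),np.sin(a)])
W=lambda q:np.r_[np.array([x,y])+q[0]*X+q[1]*Y,q[2]]
print("post",W((0,.125+j,.15)),"balance",W((0,-.04,.075)))
for q in [(0,-.07,.075),(0,.02,.075)]: print("step",proj("top",W(q)),"meas",t(545,207) if q[1]<0 else t(410,184))
E
```

```text
post [0.5516 0.0553 0.148 ] [-0.2095  0.323   0.3616 -0.0707]
midthin step [ 0.5186 -0.0654  0.0818] [ 0.2983 -0.4488 -0.4508  0.0941]
stand 0.5206001613099374 -0.08174504657462077 -11.522725940235231 joint 0.015012784207860215
[[-0.3, 1.2], [-0.5, -0.4], [0.3, -1.2], [0.1, -1.7], [0.8, -0.3], [-0.6, -1.0], [0.7, -0.1], [-2.1, 1.4], [0.4, 0.5], [-1.4, -1.7]]
post [0.54856864 0.05544586 0.15      ] balance [ 0.5126099  -0.12093887  0.075     ]
step [[372.64032836 200.5830606 ]] meas [373.6 201. ]
step [[345.76144931 194.43483461]] meas [346.6 196.4]
```

The post triangulates to height 0.148 (expected 0.150), and its xy agrees with the stand fit within 3 mm. The joint comes out at about 0.015, inside its stated range, and the reach is fine. The plan uses one tool yaw of −101.5° throughout, with the jaws across the bar: grip the post, slide it back, then lift the bar. First I go above the post.

Emit:
{"name": "jog_arm", "arguments": {"motion": [{"offset": [120,98,0],"roll": 0.35,"hand": 87},{"offset": [240,196,0],"roll": 0.7,"hand": 87},{"offset": [471,385,0],"roll": 1.32,"hand": 87},{"offset": [471,385,0],"roll": 1.32,"hand": 87},{"offset": [471,385,0],"roll": 1.32,"hand": 87},{"offset": [471,385,0],"roll": 1.32,"hand": 87},{"offset": [471,385,0],"roll": 1.32,"hand": 87},{"offset": [471,385,0],"roll": 1.32,"hand": 87},{"offset": [471,385,0],"roll": 1.32,"hand": 87},{"offset": [471,385,0],"roll": 1.32,"hand": 87},{"offset": [471,385,0],"roll": 1.32,"hand": 87},{"offset": [471,385,0],"roll": 1.32,"hand": 87},{"offset": [471,385,0],"roll": 1.32,"hand": 87},{"offset": [471,385,0],"roll": 1.32,"hand": 87},{"offset": [471,385,0],"roll": 1.32,"hand": 87},{"offset": [471,385,0],"roll": 1.32,"hand": 87},{"offset": [471,385,0],"roll": 1.32,"hand": 87},{"offset": [471,385,0],"roll": 1.32,"hand": 87},{"offset": [471,385,0],"roll": 1.32,"hand": 87},{"offset": [471,385,0],"roll": 1.32,"hand": 87}]}}

```text
clock: 1.87
tool_pos: [0.5501, 0.0563, 0.2377]
orientation: [-180.0, 0.0, -101.4]
force: [-0.6, 0.6, -1.1]
opening: 0.087
```

Emit:
{"name": "jog_arm", "arguments": {"motion": [{"offset": [0,0,20],"roll": 0,"hand": 87},{"offset": [0,0,40],"roll": 0,"hand": 87},{"offset": [0,0,60],"roll": 0,"hand": 87},{"offset": [0,0,80],"roll": 0,"hand": 87},{"offset": [0,0,95],"roll": 0,"hand": 87},{"offset": [0,0,108],"roll": 0,"hand": 87},{"offset": [0,0,118],"roll": 0,"hand": 87},{"offset": [0,0,118],"roll": 0,"hand": 87},{"offset": [0,0,118],"roll": 0,"hand": 87}]}}

```text
clock: 2.62
tool_pos: [0.5502, 0.0557, 0.1196]
orientation: [180.0, -0.0, -101.5]
force: [-0.0, 0.0, -0.2]
opening: 0.0873
```

Run:
```python
from plant import cams
import cv2,numpy as np
f=lambda n,y,x,h,w:cv2.resize(cams.snapshot(n)["img"][y:y+h,x:x+w,::-1],(w*4,h*4),interpolation=cv2.INTER_CUBIC)
a=f("side",130,270,110,90);b=f("top",150,270,110,110)
cv2.imwrite("pics/p2.png",np.hstack([a,b]))
```

```text
(no output)
```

View pics/p2.png

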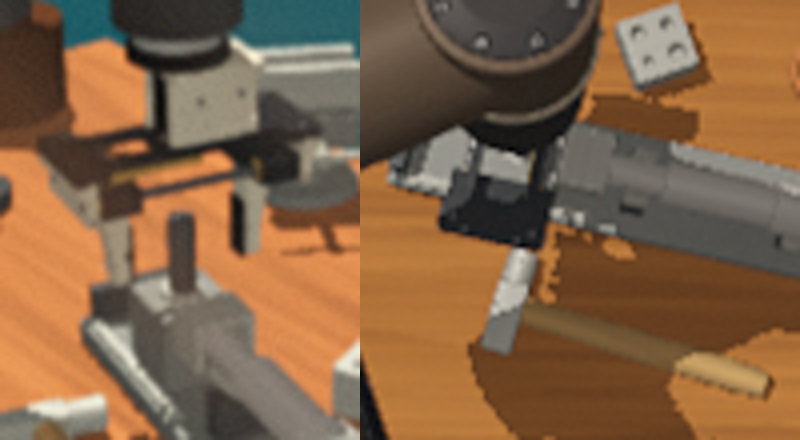

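The post (left crop ≈(180,240)) stands between the open fingers and nothing is touching it. I close on it.

Emit:
{"name": "jog_arm", "arguments": {"motion": [{"offset": [0,0,0],"roll": 0,"hand": 40},{"offset": [0,0,0],"roll": 0,"hand": 30},{"offset": [0,0,0],"roll": 0,"hand": 24},{"offset": [0,0,0],"roll": 0,"hand": 20},{"offset": [0,0,0],"roll": 0,"hand": 10},{"offset": [0,0,0],"roll": 0,"hand": 10},{"offset": [0,0,0],"roll": 0,"hand": 10}]}}

```text
clock: 3.3
tool_pos: [0.5504, 0.0552, 0.1196]
orientation: [-180.0, 0.0, -101.5]
force: [0.6, -0.5, 1.1]
opening: 0.0457
```

Emit:
{"name": "jog_arm", "arguments": {"motion": [{"offset": [0,0,0],"roll": 0,"hand": 10},{"offset": [0,0,0],"roll": 0,"hand": 10},{"offset": [0,0,0],"roll": 0,"hand": 10},{"offset": [0,0,0],"roll": 0,"hand": 10},{"offset": [0,0,0],"roll": 0,"hand": 10},{"offset": [0,0,0],"roll": 0,"hand": 10}]}}

```text
clock: 3.8
tool_pos: [0.5489, 0.0551, 0.1194]
orientation: [179.9, -0.0, -101.5]
force: [-6.3, 1.8, 4.9]
opening: 0.0211
```

The grip is on the 22 mm post, which sits about 1.5 mm toward −x of the tool. I correct for that and slide back along stand +y (tool −x).

Emit:
{"name": "jog_arm", "arguments": {"motion": [{"offset": [-1,1.5,0],"roll": 0,"hand": 10},{"offset": [-5,1.5,0],"roll": 0,"hand": 10},{"offset": [-10,1.5,0],"roll": 0,"hand": 10},{"offset": [-15,1.5,0],"roll": 0,"hand": 10},{"offset": [-20,1.5,0],"roll": 0,"hand": 10},{"offset": [-25,1.5,0],"roll": 0,"hand": 10},{"offset": [-30,1.5,0],"roll": 0,"hand": 10},{"offset": [-35,1.5,0],"roll": 0,"hand": 10},{"offset": [-40,1.5,0],"roll": 0,"hand": 10},{"offset": [-45,1.5,0],"roll": 0,"hand": 10},{"offset": [-45,1.5,0],"roll": 0,"hand": 10}]}}

```text
clock: 4.72
tool_pos: [0.5582, 0.101, 0.1194]
orientation: [-180.0, 0.0, -101.5]
force: [2.7, 1.7, -3.8]
opening: 0.0214
```

Emit:
{"name": "jog_arm", "arguments": {"motion": [{"offset": [-2,0,0],"roll": 0,"hand": 10},{"offset": [-4,0,0],"roll": 0,"hand": 10},{"offset": [-6,0,0],"roll": 0,"hand": 10},{"offset": [-8,0,0],"roll": 0,"hand": 10},{"offset": [-10,0,0],"roll": 0,"hand": 10},{"offset": [-11,0,0],"roll": 0,"hand": 10},{"offset": [-12,0,0],"roll": 0,"hand": 10},{"offset": [-12,0,0],"roll": 0,"hand": 10}]}}

```text
clock: 5.38
tool_pos: [0.5599, 0.1096, 0.1194]
orientation: [180.0, -0.2, -101.5]
force: [3.9, -12.4, -3.2]
opening: 0.0212
```

The slide stopped after 55.6 mm with resistance of 12 N. With an initial joint of about 0.015, that puts it at about 0.07. A small extra push will confirm the stop.

Emit:
{"name": "jog_arm", "arguments": {"motion": [{"offset": [-1,0,0],"roll": 0,"hand": 10},{"offset": [-2,0,0],"roll": 0,"hand": 10},{"offset": [-3,0,0],"roll": 0,"hand": 10},{"offset": [-3,0,0],"roll": 0,"hand": 10}]}}

```text
clock: 5.72
tool_pos: [0.5599, 0.1098, 0.1194]
orientation: [179.9, -0.4, -101.6]
force: [5.7, -22.9, -1.8]
opening: 0.0215
```

The stop is firm: no further travel and 23 N. I relax most of the push, open, and rise.

Emit:
{"name": "jog_arm", "arguments": {"motion": [{"offset": [2,0,0],"roll": 0,"hand": 10},{"offset": [4,0,0],"roll": 0,"hand": 10},{"offset": [4,0,0],"roll": 0,"hand": 87},{"offset": [4,0,0],"roll": 0,"hand": 87},{"offset": [4,0,0],"roll": 0,"hand": 87},{"offset": [4,0,0],"roll": 0,"hand": 87},{"offset": [4,0,0],"roll": 0,"hand": 87},{"offset": [4,0,0],"roll": 0,"hand": 87},{"offset": [4,0,-20],"roll": 0,"hand": 87},{"offset": [4,0,-50],"roll": 0,"hand": 87},{"offset": [4,0,-80],"roll": 0,"hand": 87},{"offset": [4,0,-100],"roll": 0,"hand": 87},{"offset": [4,0,-100],"roll": 0,"hand": 87}]}}

```text
clock: 6.8
tool_pos: [0.5624, 0.1113, 0.2247]
orientation: [-179.6, 0.2, -101.5]
force: [0.4, 0.2, -0.0]
opening: 0.0853
```

Emit:
{"name": "jog_arm", "arguments": {"motion": [{"offset": [20,0,0],"roll": 0,"hand": 87},{"offset": [50,0,0],"roll": 0,"hand": 87},{"offset": [85,1,0],"roll": 0,"hand": 87},{"offset": [120,1,0],"roll": 0,"hand": 87},{"offset": [155,2,0],"roll": 0,"hand": 87},{"offset": [190,2,0],"roll": 0,"hand": 87},{"offset": [215,2,0],"roll": 0,"hand": 87},{"offset": [230,2,0],"roll": 0,"hand": 87},{"offset": [237,2,0],"roll": 0,"hand": 87},{"offset": [237,2,0],"roll": 0,"hand": 87},{"offset": [237,2,0],"roll": 0,"hand": 87},{"offset": [237,2,0],"roll": 0,"hand": 87}]}}

```text
clock: 7.8
tool_pos: [0.511, -0.1207, 0.2194]
orientation: [180.0, 0.0, -101.5]
force: [0.2, 0.1, 0.5]
opening: 0.0869
```

Run:
```python
from plant import cams
import cv2,numpy as np
f=lambda n,y,x,h,w:cv2.resize(cams.snapshot(n)["img"][y:y+h,x:x+w,::-1],(w*3,h*3),interpolation=cv2.INTER_CUBIC)
a=f("side",130,280,150,120);b=f("top",140,265,150,145)
cv2.imwrite("pics/p3.png",np.hstack([a,b]))
```

```text
(no output)
```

View pics/p3.png

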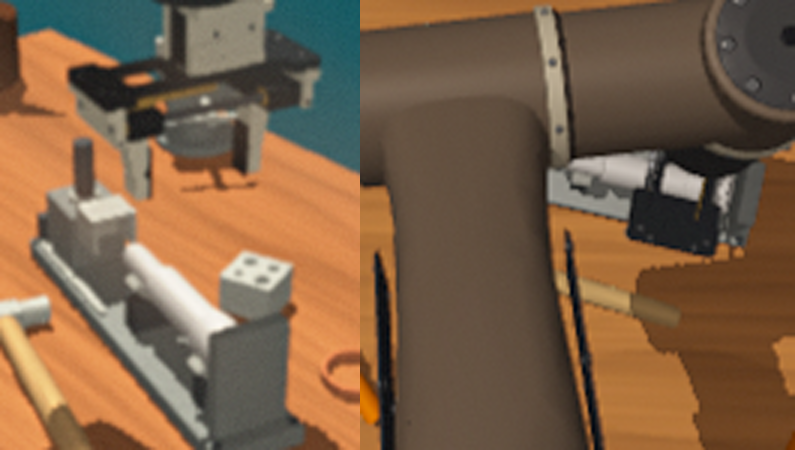

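The tailstock is back against its stop (post at left crop ≈(83,165)), the thin end is free (≈(132,255)), and the mandrel is still in its rests. A quick projection check of the bar's end and step before descending:

Run:
```python
from h import *
B=np.array([.5134,-.1206,.075]);Y=np.array([.1977,.9803,0]);X=np.array([.9803,-.1977,0])
for n,q in(("thin end top",B+.12*Y+[0,0,.013]),("thin end left",B+.12*Y-.013*X),("thin end right",B+.12*Y+.013*X),("midstep axis top",B+.06*Y+[0,0,.018]),("hstock c",B-.095*Y+[0,0,.045]),("post",B+.235*Y+[0,0,.075])):
    print(n,((proj("side",q)[0]-[280,130])*3).round(0))
```

```text
thin end top [131. 242.]
thin end left [120. 256.]
thin end right [144. 250.]
midstep axis top [160. 266.]
hstock c [248. 324.]
post [ 81. 139.]
```

The predictions match the image within about 1 px, so I descend to grasp height with a 2 mm lateral correction.

Emit:
{"name": "jog_arm", "arguments": {"motion": [{"offset": [0,-2,15],"roll": 0,"hand": 87},{"offset": [0,-2,40],"roll": 0,"hand": 87},{"offset": [0,-2,65],"roll": 0,"hand": 87},{"offset": [0,-2,90],"roll": 0,"hand": 87},{"offset": [0,-2,110],"roll": 0,"hand": 87},{"offset": [0,-2,125],"roll": 0,"hand": 87},{"offset": [0,-2,138],"roll": 0,"hand": 87},{"offset": [0,-2,148],"roll": 0,"hand": 87},{"offset": [0,-2,152],"roll": 0,"hand": 87},{"offset": [0,-2,152],"roll": 0,"hand": 87},{"offset": [0,-2,152],"roll": 0,"hand": 87}]}}

```text
clock: 8.87
tool_pos: [0.5132, -0.1216, 0.0679]
orientation: [-180.0, -0.0, -101.5]
force: [0.3, -0.1, -0.1]
opening: 0.0872
```

Emit:
{"name": "jog_arm", "arguments": {"motion": [{"offset": [0,0,0],"roll": 0,"hand": 42},{"offset": [0,0,0],"roll": 0,"hand": 42},{"offset": [0,0,0],"roll": 0,"hand": 42},{"offset": [0,0,0],"roll": 0,"hand": 42},{"offset": [0,0,0],"roll": 0,"hand": 42},{"offset": [0,0,0],"roll": 0,"hand": 42},{"offset": [0,0,0],"roll": 0,"hand": 42},{"offset": [0,0,0],"roll": 0,"hand": 42},{"offset": [0,0,0],"roll": 0,"hand": 25},{"offset": [0,0,0],"roll": 0,"hand": 25},{"offset": [0,0,0],"roll": 0,"hand": 25},{"offset": [0,0,0],"roll": 0,"hand": 25},{"offset": [0,0,0],"roll": 0,"hand": 25}]}}

```text
clock: 9.95
tool_pos: [0.5126, -0.1218, 0.0675]
orientation: [180.0, -0.0, -101.5]
force: [-1.0, 0.4, 0.1]
opening: 0.0353
```

It is gripped at 35.3 mm (the middle step is 36 mm) with almost no side force. I lift 15 mm first and check.

Emit:
{"name": "jog_arm", "arguments": {"motion": [{"offset": [0,0,-1],"roll": 0,"hand": 10},{"offset": [0,0,-3],"roll": 0,"hand": 10},{"offset": [0,0,-6],"roll": 0,"hand": 10},{"offset": [0,0,-9],"roll": 0,"hand": 10},{"offset": [0,0,-12],"roll": 0,"hand": 10},{"offset": [0,0,-14],"roll": 0,"hand": 10},{"offset": [0,0,-15],"roll": 0,"hand": 10},{"offset": [0,0,-15],"roll": 0,"hand": 10},{"offset": [0,0,-15],"roll": 0,"hand": 10}]}}

```text
clock: 10.7
tool_pos: [0.5127, -0.1218, 0.0826]
orientation: [-180.0, 0.0, -101.5]
force: [0.4, -0.0, -5.7]
opening: 0.0351
```

Run:
```python
from plant import cams,ctrl
import cv2,numpy as np
o=ctrl.get_obs();print(np.round(o["force"],2),np.round(o["moment"],3))
cv2.imwrite("pics/p4.png",cv2.resize(cams.snapshot("side")["img"][130:280,280:400,::-1],None,fx=4,fy=4,interpolation=cv2.INTER_CUBIC))
```

```text
[ 0.36 -0.02 -5.68] [ 0.067 -0.057 -0.059]
```

View pics/p4.png

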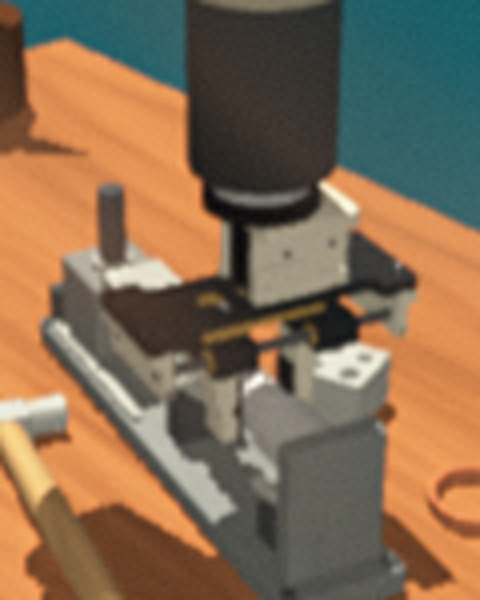

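The fingers carry 5.7 N, the mandrel's full weight, and the moments are near zero. The bar (≈(285,415)) is up between the fingers and level. I lift the rest of the way.

Emit:
{"name": "jog_arm", "arguments": {"motion": [{"offset": [0,0,-4],"roll": 0,"hand": 10},{"offset": [0,0,-12],"roll": 0,"hand": 10},{"offset": [0,0,-22],"roll": 0,"hand": 10},{"offset": [0,0,-32],"roll": 0,"hand": 10},{"offset": [0,0,-42],"roll": 0,"hand": 10},{"offset": [0,0,-52],"roll": 0,"hand": 10},{"offset": [0,0,-62],"roll": 0,"hand": 10},{"offset": [0,0,-72],"roll": 0,"hand": 10},{"offset": [0,0,-82],"roll": 0,"hand": 10},{"offset": [0,0,-92],"roll": 0,"hand": 10},{"offset": [0,0,-99],"roll": 0,"hand": 10},{"offset": [0,0,-103],"roll": 0,"hand": 10},{"offset": [0,0,-105],"roll": 0,"hand": 10},{"offset": [0,0,-105],"roll": 0,"hand": 10},{"offset": [0,0,-105],"roll": 0,"hand": 10},{"offset": [0,0,-105],"roll": 0,"hand": 10},{"offset": [0,0,-105],"roll": 0,"hand": 10},{"offset": [0,0,-105],"roll": 0,"hand": 10}]}}

```text
clock: 12.25
tool_pos: [0.5126, -0.1218, 0.1871]
orientation: [180.0, -0.0, -101.5]
force: [0.4, -1.0, -6.3]
opening: 0.0355
```

Run:
```python
from plant import cams,ctrl
from h import proj
import cv2,numpy as np
o=ctrl.get_obs();print(np.round(o["force"],2),np.round(o["moment"],3),np.round(o["qvel"],2))
im=cv2.resize(cams.snapshot("side")["img"][130:280,280:400,::-1],None,fx=4,fy=4,interpolation=cv2.INTER_CUBIC)
B=np.r_[o["tool_pos"]]+[0,0,.008];Y=np.array([.1977,.9803,0])
for k in(-.08,-.03,.06,.12):
    p=(proj("side",B+k*Y)[0]-[280,130])*4;cv2.circle(im,tuple(int(v) for v in p),3,(0,0,255),1)
cv2.imwrite("pics/p5.png",im)
```

```text
[ 0.41 -0.96 -6.34] [ 0.083 -0.083 -0.01 ] [ 0.05 -0.08  0.2   0.02 -0.04  0.1 ]
```

View pics/p5.png

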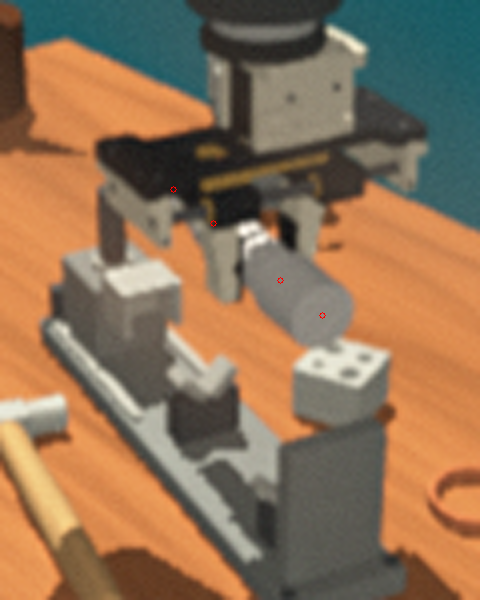

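The mandrel hangs clear above the rests. Its thick-end face is centred at ≈(323,315), where a level bar should appear (322,315). The tailstock is still back and the neighbours in this view haven't moved. Handing in.

```bash
python3 -c "
from plant import order;print(order.close_job())"
```

```text
the job is handed in; nothing more can be done
None
```

I slid the tailstock back to its stop, gripped the mandrel at its balance point, lifted it about 12 cm and handed the job in at about 12.5 s. The hand-in gives no verdict, so this rests on my own checks:

- **Tailstock:** it travelled 55.6 mm from an estimated starting joint value of 0.015. An extra push reached 23 N with no more movement, so I take it as fully back at about 0.07. The pictures afterwards still show it there, and the mandrel was still in its rests after the slide.
- **Grip and lift:** the grip closed to 35.5 mm on the 36 mm step. It carries about 6 N, against an expected 5.3 N ± 20%, and the arm is at rest.
- **Level:** the thick end shows within about 1 px of where a level bar should appear. The thin end is hidden behind the gripper in the last picture, so only the thick end was compared.
- **Position:** the tool rose straight up by 119.6 mm with no sideways drift.
- **Bystanders:** the doming block, the bangle and the hammer, where in view, look unmoved. The jar, ring stick, screwdriver and tray were not in the last crop; the arm's path kept clear of them.
- **Disagreement:** camera and contact measurements differed by about 2–3 mm. No check failed.

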